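# Move the slide basket from the drain hooks to the drying stand

### The job

The wire basket of glass slides has finished dripping on the drain stand: lift it off the open hooks by its handle plate and hang it on the drying stand, pressing its hanger bar down past both spring keepers until it sits in the bottom of the two hooks under the dust hood and the keepers have snapped shut over it, then let go. Keep the basket level and in the air all the way, do not drop it or ram it into the stand, and leave the bottle, box, jar and dropper behind the stands where they are.

Things in the scene. Friction and masses are not known exactly. Their poses are not given: they have to be found in the camera images.
- slide_basket: Wire basket of glass slides, 80 (x) x 130 (y) x 38 mm, 0.24 to 0.42 kg, hanging from a round hanger bar. Origin: centre of its underside; z up, y along the bar. Two frames rise from its ends (y = +-64 mm at the rim, +-50 mm at the bar) to the bar.
- handle (a point): Grip point of the basket's handle, 133 mm above its origin, 38 mm above the bar's axis; axes as the basket's. The handle is a grey upright plate in the xz plane: 8 mm thick (y), 44 mm wide (x), from 22 mm below this point to 18 mm above it, on a narrower neck on the bar. Pinch its two faces (closing along y); the hand may lean any way in the xz plane.
- bar_mid (a point): Middle of the hanger bar's axis, 95 mm above the basket's origin. The bar lies along y, 10 mm in diameter, 188 mm long over its end caps (17 mm across, from y = +-88 mm out), so 10 mm of play between the hooks.
- drain_stand: Drain stand, where the basket hangs at the start: drip tray 130 x 214 mm, 16 mm high, two posts 200 mm high at x = +64, y = +-91 mm. Origin at desk height straight below the seats of its hooks; its front is -x. Nothing stands above it.
- drain_seat (a point): Where the middle of the bar's axis rests on the drain stand, 150 mm above its origin. Two plain open hooks reach forward (-x) at y = +-74 mm; slots 20 mm wide in x; front tips end 18 mm, back walls 24 mm above this point.
- dry_stand: Drying stand, where the basket goes: same tray, posts 394 mm high at x = +64, y = +-91 mm, a white dust hood on top. Origin at desk height straight below the seats of its two hooks (y = +-74 mm, 6 mm thick, reaching forward to -x). A seated bar lies along y at x = 0, within 11 mm of y = 0.
- hook_zone (a point): On the drying stand, 140 mm above its origin: the LOWEST place of the seated bar's axis. The arm with both hooks is clamped to the posts 0 to 30 mm higher than that, not reported (see it or feel it). Above the seated axis: front tips end 37 mm, back walls 40 mm. Slots 20 mm wide in x (-10 to +10 mm), with a V floor that centres the bar at x = 0.
- hood_edge (a point): Middle of the hood's front lower edge, 394 mm above the desk, 22 mm before the hooks (side flanges 12 mm lower). The hood reaches 107 mm back (+x), 222 mm wide: a hand pointing straight down cannot get in over the hooks, it must lean back towards the front (-x) by 30 to 45 degrees, so grip the basket that way from the beginning.
- keeper_left (a joint): Angle (rad) of the spring keeper of the left (+y) hook: 0 = shut, level across the slot 29 mm above the seated bar's axis. A bar pressed down swings it down (to 1.4 at most); it springs shut once the bar is below it. Both together resist with 10 to 14 N, more than the basket weighs, over about 25 mm; then 9 mm of free way down to the solid seat.
- keeper_right (a joint): The same for the right (-y) hook.
- stain_bottle: Bystander: violet stain bottle, 75 x 77 x 258 mm, standing behind the stands; origin at the centre of its underside.
- slide_carton: Bystander: beige slide box, 40 x 82 x 32 mm; origin at the centre of its underside.
- capped_jar: Bystander: small jar with a lid, 44 x 44 x 60 mm; origin at the centre of its underside.
- dropper: Bystander: brown dropper bottle, 33 x 34 x 102 mm; origin at the centre of its underside.

How it is judged (in metres and radians):
On the way, in this order (a step that is already met when the one before it is completed fails the run):
1. the basket is lifted off the drain hooks by hand (contact force between the fingers and slide_basket above 1 N and contact force between slide_basket and drain_stand below 0.1 N and z of slide_basket in the frame of drain_stand above 0.07 m), for 0.1 s.
2. the hanger bar presses both keepers of the drying stand down together (value of joint each of keeper_left, keeper_right above 0.6 rad and contact force between slide_basket and dry_stand above 1 N).
At the end, for the whole second after the job is handed in: The basket hangs at rest, level within 8 degrees, on the drying stand's hooks: bar within 5 mm of the seats in the stand's x, basket within 13 mm in its y and 6 degrees of square, underside 40 to 80 mm above the desk, both keepers shut over the bar (below 0.12 rad) (contact force between slide_basket and dry_stand above 1.5 N and x of bar_mid in the frame of dry_stand between -0.005 and 0.005 m and y of slide_basket in the frame of dry_stand between -0.013 and 0.013 m and z of slide_basket in the frame of dry_stand between 0.04 and 0.08 m and angle between the y axis of slide_basket and the y axis of dry_stand, either way round below 0.1 rad and angle between slide_basket's own z axis and vertical below 0.14 rad and value of joint each of keeper_left, keeper_right below 0.12 rad and linear speed of slide_basket below 0.03 m/s); the robot touches nothing.
It fails at once if the basket is tipped more than 17 degrees (angle between slide_basket's own z axis and vertical above 0.3 rad).
It fails at once if the basket is set down or lowered to the desk or a tray (underside below 25 mm) (height (world z) of slide_basket below 0.025 m).
It fails at once if the basket is dropped (moves faster than 0.35 m/s with no finger on it) (linear speed of slide_basket above 0.35 m/s and contact force between the fingers and slide_basket below 0.05 N).
It fails at once if the basket is rammed into the drying stand (over 60 N) (contact force between slide_basket and dry_stand above 60 N).
It fails at once if a bystander is shifted by more than 25 mm (distance of any of stain_bottle, slide_carton, capped_jar, dropper from where it was at the start of the episode above 0.025 m).
It also fails if it takes over 58 s, if anything falls off the work surface, if the arm or the gripper's body presses on something with over 40 N, if the wrist force passes 120 N, or if a joint passes its speed limit or range.

### The arm

A 6-joint arm with a two-finger parallel gripper is mounted at the origin on a cart in front of the work surface, level with it; the furniture and walls round the work are solid. World frame = base frame: x ahead of the robot, y to its left, z up, the work surface at z = 0. Lengths are in m, angles in degrees, forces in N, time in s.
With the tool pointing down it reaches from about 0.25 to 0.8 m from the base axis. Payload 3.9 kg.
Tool frame: the origin (TCP) lies midway between the tips of the shut fingers; the grasp point (between the pads) lies 19 mm behind it; z points along the fingers, y is the line along which they close (so a half turn about z gives the same grasp; the last joint's range is limited). The gripper opens to 85 mm and grips with 20 to 120 N. Pads are 22 mm wide; open, the fingers measure 114 mm over their backs; the gripper's body (76 mm by 85 mm) begins 54 mm behind the grasp point. The pads swing forward as they close: fully open they stand 13 mm farther back than shut.
Start: joints at [-72.536, 14.897, -7.913, 67.191, 0, 90], TCP at [0.158, -0.501, 0.231] pointing down, gripper open.
Joint ranges: [-159.42, 159.42], [-47.68, 98.78], [-73.54, 78.23], [-108.79, 121.32], [-90, 84.71], [-180, 180]. Speed limits (degrees/s): [147.25, 147.25, 180, 180, 180, 180].

### API

Orientations are given as a 3x3 rotation matrix whose columns are the frame's x, y, z axes.
In Python, from workcell import * gives the robot as it stands.
- The arm moves only by the tool servo_tool, never from a script. Its argument "motion" is one flat list of numbers, 7 for each row, row after row: the turn, a rotation vector about the world's x, y, z in units of 360 degrees (1.0 is 360 degrees), then the shift along the world's x, y, z in units of 0.3 m (1.0 is 0.3 m), then the opening, from 0 (shut) to 1 (fully open). A call has 1 to 10 rows; each row is the pose to reach, as a shift and turn from the pose commanded when the call began, turning the shorter way round; what a row does not reach only later rows make up. A row lasts 1/10 s, in which the tool goes at most 50 mm and 8.59 degrees, less where a joint would pass 70% of its speed; a pose out of reach is approached as far as the arm can. A call with a number of a shift or a turn outside -1 to 1 is refused whole. A call with a gripper value outside its range is refused whole. The fingers move at their own pace and stop on an object; "force" is the grip in N (left out, the last holds). Time passes only in rows, so rows that repeat a pose let the fingers close. It gives the time, the measured TCP pose, the force, the opening and the grip force at its end, in the units of the state.
- get_state(): the state, without advancing time (a new reading comes with each control period).
- camera(name): name is "side" or "top"; returns a dict with "img" (480x640x3 uint8, red, green, blue), "mtx" (3x3 intrinsics, pixels), "distortion" ([k1, k2, p1, p2, k3] as OpenCV has them; the pictures are not rectified), "xyz" and "attitude" of the camera in the world. Camera axes: x right, y down, z forward; pixel columns grow to the right and rows downward; lengths in m; the calibration is good to about 2 mm. A picture is of the moment at which its call begins. There is no depth.
- hand_in(): hands the job in; it is judged then, once.
Trained networks look in a picture, given as the dict that the camera call returned (one of the last four; its "shot" number tells which), for a name from the list of things; names that differ only in an ending like _2 or _b are one class to them, and where a whole thing is asked for, a point or a joint stands for the part that bears it (a point fixed in the world has none). Each returns a list of dicts, best first, with "score" (0 to 1); they miss things now and then, are a little off and sometimes report something else, mostly with a low value. They report only what shows in the picture. A call takes as long as a camera call.
- cut_out(query, picture): "pixels" (480x640 bool, what is visible of it) and "rect" ([left, top, right, bottom] in pixels, round what is visible of it).
- mark_of(query, picture): "pixel" ([column, row] in pixels: a listed point, or the origin of a listed thing).
The state is a dict: "t": time; "joints": joint angles; "qvel": joint speeds; "tau": joint torques, N m; "ee_pos": TCP position; "ee_rot": TCP orientation; "wrist_force": force on the tool from outside, world axes, zero at the start; "torque": the same for the moment, N m; "grip_width": opening from 0.0 (shut) to 1.0 (fully open); "gripper_force": force on a finger pad.
Only numpy, scipy, OpenCV 4.12 (cv2) and the standard library are available. Lean on these libraries where they do the work, as an engineer would, in place of code of your own. Each camera call takes 0.05 s, during which the arm holds its last target. There are 200 camera calls.

## Working session

There is one attempt and no reset: what is moved stays moved. The work goes in short steps, Python scripts to look and compute and a tool call to move; the robot and the scene stay as the last step left them, time stands still between calls to the robot, and variables do not carry over. Pictures are saved under pics/ and viewed, at most 10 in all, crops included, and the job is handed in when it is done.

Besides the shell and the picture viewer there is one more tool, called by a JSON object that holds its "api" and its "payload", one argument or row to a line. servo_tool: Moves the arm, as the interface text tells. Shifts and turns lie within -1 to 1; 1 stands for 0.3 m of shift or 360 degrees of turn. Its arguments: {"type":"object","properties":{"motion":{"type":"array"},"force":{"type":"number"}},"required":["motion"]}

```bash
mkdir -p pics
cat > h.py <<'E'
from workcell import *
import numpy as np, cv2
def ray(p,px):
    u=cv2.undistortPoints(np.array([[px]],float),np.array(p["mtx"],float),np.array(p["distortion"],float))[0,0]
    d=np.array(p["attitude"])@np.array([u[0],u[1],1.]); return np.array(p["xyz"]),d/np.linalg.norm(d)
def atz(p,px,z):
    o,d=ray(p,px); return o+d*(z-o[2])/d[2]
def tri(rs):
    A=sum(np.eye(3)-np.outer(d,d) for o,d in rs); b=sum((np.eye(3)-np.outer(d,d))@o for o,d in rs)
    return np.linalg.solve(A,b)
def proj(p,X):
    R=np.array(p["attitude"]).T; r=cv2.Rodrigues(R)[0]
    return cv2.projectPoints(np.array(X,float).reshape(-1,1,3),r,-R@np.array(p["xyz"]),np.array(p["mtx"],float),np.array(p["distortion"],float))[0][:,0]
E
python3 - <<'E'
from h import *
np.set_printoptions(precision=4,suppress=True)
P={n:camera(n) for n in("side","top")}
for n,p in P.items():
    cv2.imwrite(f"pics/{n}0.png",p["img"][:,:,::-1]); print(n,p["xyz"],np.array(p["attitude"]).tolist())
for q in ["slide_basket","handle","bar_mid","drain_stand","drain_seat","dry_stand","hook_zone","hood_edge","keeper_left","keeper_right","stain_bottle","slide_carton","capped_jar","dropper"]:
    rs=[];o=[]
    for n,p in P.items():
        try:
            m=mark_of(q,p)
        except Exception as e: m=[]; o.append(str(e)[:40])
        if m: rs.append(ray(p,m[0]["pixel"])); o.append((n,np.round(m[0]["pixel"],1).tolist(),round(m[0]["score"],2)))
    print(q,o,tri(rs) if len(rs)==2 else "")
print(get_state())
E
```

```text
side [ 0.2215 -0.5173  0.7676] [[0.8466184091757589, -0.32324500730708416, 0.42278828566523735], [-0.5321552425334019, -0.524519837525227, 0.6645974254289028], [0.006933043265664448, -0.7876494177573883, -0.6160846756879477]]
top [0.3599 0.0561 1.2482] [[-0.08070429869092614, -0.971355909631521, 0.2235050625751598], [-0.996737513660874, 0.07888983106552745, -0.017050613349414788], [-0.0010700625890483473, -0.22415193815439757, -0.9745536227359081]]
slide_basket [('side', [261.4, 274.9], 0.88), ('top', [262.8, 304.6], 0.77)] [0.5112 0.1654 0.0558]
handle [('side', [255.8, 232.2], 0.85), ('top', [256.5, 299.2], 0.63)] [0.5069 0.1652 0.1829]
bar_mid [('side', [259.5, 243.7], 0.8), ('top', [259.4, 300.6], 0.75)] [0.5098 0.1623 0.1515]
drain_stand [('side', [260.6, 274.9], 0.7), ('top', [261.7, 309.6], 0.6)] [0.505  0.167  0.0562]
drain_seat [('top', [259.6, 303.0], 0.77)] 
dry_stand [('side', [345.0, 395.3], 0.96), ('top', [407.8, 295.5], 0.82)] [ 0.5159 -0.1582  0.0041]
hook_zone [('side', [350.8, 350.9], 0.93), ('top', [415.6, 282.2], 0.93)] [ 0.5246 -0.1548  0.1313]
hood_edge [('side'
[... 536 characters left out ...]
p', [281.9, 221.0], 0.83)] [0.7048 0.1142 0.018 ]
dropper [('side', [319.7, 251.9], 0.65), ('top', [260.2, 303.9], 0.17)] [0.5655 0.1316 0.1189]
{'t': 1.3, 'joints': array([-72.5351,  14.8952,  -7.9132,  67.1912,   0.0004,  90.0013]), 'qvel': array([-0.0706, -0.0282,  0.035 ,  0.0752,  0.0566, -0.0048]), 'tau': array([ -0.0036, -40.5614,  25.4235,   0.0012,  -0.0001,  -0.    ]), 'ee_pos': array([ 0.1576, -0.5008,  0.2313]), 'ee_rot': array([[ 0.9539,  0.3001,  0.    ],
       [ 0.3001, -0.9539, -0.    ],
       [ 0.    ,  0.    , -1.    ]]), 'wrist_force': array([-0.0395, -0.2115,  0.2793]), 'torque': array([-0.0084, -0.0502,  0.0545]), 'gripper_force': 0.0, 'grip_width': 0.9977540066331788}
```

View pics/side0.png

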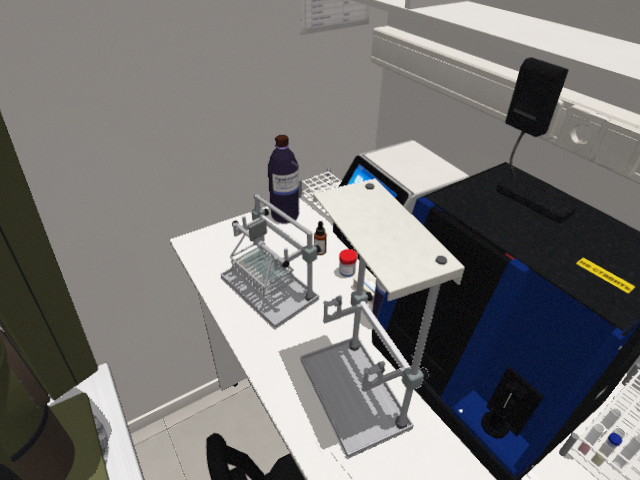

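View pics/top0.png

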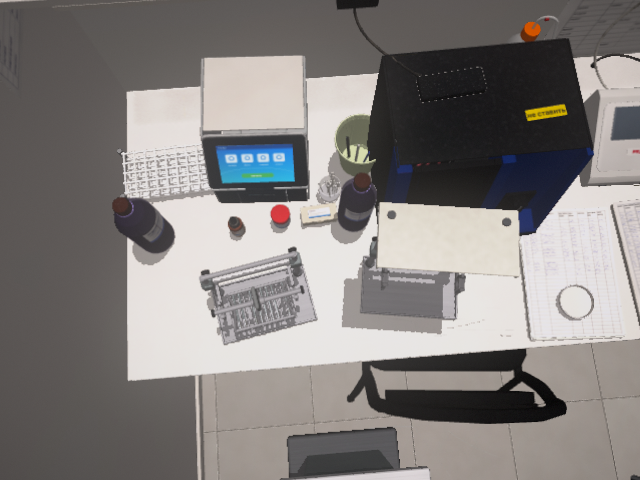

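The side view shows the basket on the drain stand (handle at about 256,230) and the hooded drying stand (hooks at about 332,308 and 375,372). The top view shows the drain stand yawed, with its front tray edge running from (224,342) to (315,320), and the drying stand nearly square. I'll enlarge both to get the yaws.

Run:
```python
import cv2,numpy as np
t=cv2.imread("pics/top0.png");s=cv2.imread("pics/side0.png")
a=cv2.resize(t[240:350,190:323],(532*3//4,440*3//4),interpolation=cv2.INTER_CUBIC)
def c(im,x,y,w,h,k): return cv2.resize(im[y:y+h,x:x+w],None,fx=k,fy=k,interpolation=cv2.INTER_CUBIC)
A=c(t,195,240,130,108,3);B=c(t,335,195,190,130,2.1)
C=c(s,215,190,110,140,2.1);D=c(s,295,170,175,285,2.05)
M=np.zeros((600,800,3),np.uint8)
for im,x,y in((A,0,0),(B,0,326),(D,400,0)): 
    h,w=im.shape[:2];h=min(h,600-y);w=min(w,800-x);M[y:y+h,x:x+w]=im[:h,:w]
cv2.imwrite("pics/crop1.png",M)
```

```text
(no output)
```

View pics/crop1.png

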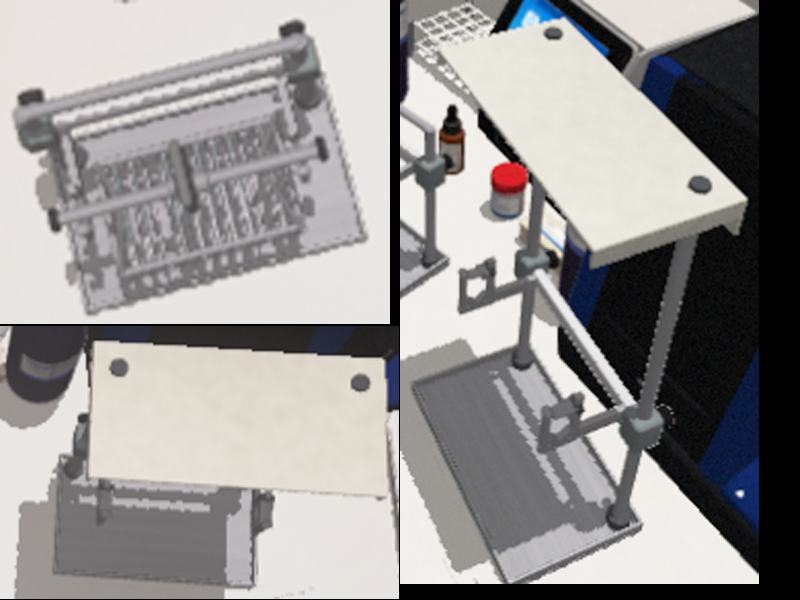

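The crops give clear bar end caps, post tops, tray corners and hood knobs. I'll fit both stand poses to them.

```bash
cat > fit.py <<'E'
from h import *
from scipy.optimize import least_squares
np.set_printoptions(precision=4,suppress=True)
S=camera("side");T=camera("top")
def W(s,L): c,n=np.cos(s[2]),np.sin(s[2]); return [s[0]+c*L[0]-n*L[1],s[1]+n*L[0]+c*L[1],L[2]]
def fit(obs,s0):
    f=lambda s:np.concatenate([proj(p,[W(s,L)])[0]-px for p,L,px in obs])
    r=least_squares(f,s0,loss="soft_l1",f_scale=2.); print(r.x,np.degrees(r.x[2]));print(r.fun.reshape(-1,2).round(1).tolist()); return r.x
bz=.150
dr=[(T,(0,.092,bz),(213,313.3)),(T,(0,-.092,bz),(302.3,289.7)),(T,(.064,.091,.2),(205,272.3)),(T,(.064,-.091,.2),(292.3,249.3)),(T,(0,0,bz),(259.4,301)),(S,(0,0,bz),(259.5,243.7)),(S,(0,0,.188),(255.8,232.2)),(T,(0,0,.188),(256.5,299.2))]
a=fit(dr,[.51,.165,.2])
dy=[(T,(.064,.091,.400),(391.7,215)),(T,(.064,-.091,.400),(506.9,222.1)),(S,(.064,.091,.400),(369.6,186.1)),(S,(.064,-.091,.400),(441.3,259.8)),
(T,(-.022,.111,.394),(376.9,266.4)),(T,(-.022,-.111,.394),(517.4,276)),(T,(0,0,0),(407.8,295.5)),(S,(0,0,0),(345,395.3)),(S,(0,0,.14),(350.8,350.9))]
b=fit(dy,[.52,-.155,0])
for n,s,zs in(("dry",b,(.14,.155,.17)),):
  for z in zs:
    for y in(.074,-.074):
      for nm,L in(("tip top",(-.013,y,z+.037)),("back top",(.013,y,z+.04)),("seat",(0,y,z))): print(z,y,nm,proj(S,[W(s,L)])[0].round(1))
E
python3 fit.py
python3 - <<'E'
import cv2,numpy as np
s=cv2.imread("pics/side0.png")
M=np.hstack([cv2.resize(s[y:y+60,x:x+75],(395,320),interpolation=cv2.INTER_CUBIC) for x,y in((310,285),(350,345))])
cv2.imwrite("pics/hooks.png",M)
E
```

```text
[0.5098 0.1639 0.1757] 10.068473803533946
[[0.3, -0.7], [1.2, -0.6], [-3.2, 5.0], [1.8, 4.3], [-0.8, -0.2], [-0.2, 0.1], [2.2, -2.2], [0.0, -0.9]]
[ 0.5197 -0.1589 -0.1491] -8.540527356979654
[[-0.5, -0.8], [-0.5, -0.4], [-0.1, 0.5], [-0.0, 0.7], [-1.1, 0.8], [1.1, 0.7], [0.0, -2.1], [1.0, 0.7], [-0.8, -0.1]]
0.14 0.074 tip top [325.4 308. ]
0.14 0.074 back top [338.8 302.5]
0.14 0.074 seat [331.5 319.6]
0.14 -0.074 tip top [365.9 375.9]
0.14 -0.074 back top [380.9 368.9]
0.14 -0.074 seat [371.3 386.6]
0.155 0.074 tip top [325.5 302.2]
0.155 0.074 back top [339.1 296.6]
0.155 0.074 seat [331.7 314.1]
0.155 -0.074 tip top [366.6 370.1]
0.155 -0.074 back top [381.9 363. ]
0.155 -0.074 seat [372.1 381.2]
0.17 0.074 tip top [325.7 296.2]
0.17 0.074 back top [339.4 290.6]
0.17 0.074 seat [332.  308.5]
0.17 -0.074 tip top [367.4 364.2]
0.17 -0.074 back top [382.9 357. ]
0.17 -0.074 seat [373.  375.6]
```

View pics/hooks.png

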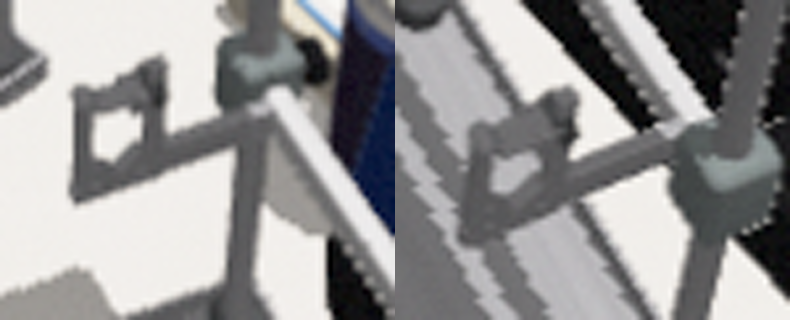

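The hooks show their tip tops at about (325.7,301.5) and (366,368), which puts the seat axis at z ≈ 0.157. I have enough to move: first swing to a pose in front of the drain stand with the hand leaning 42°.

```bash
cat > plan.py <<'E'
from h import *
from scipy.spatial.transform import Rotation as Ro
np.set_printoptions(precision=4,suppress=True)
DR=np.array([.5098,.1639]);PD=10.07; DY=np.array([.5197,-.1589]);PY=-8.54
def Rt(yaw,lean=42):
    p,a=np.radians([yaw,lean]);X=np.array([np.cos(p),np.sin(p),0]);Y=np.array([-np.sin(p),np.cos(p),0]);Z=np.array([0,0,1.])
    z=np.sin(a)*X-np.cos(a)*Z; return np.c_[np.cross(Y,z),Y,z]
def tcp(o,yaw,L,hz,lean=42,back=0.): # handle point at stand-frame offset L, height hz
    R=Rt(yaw,lean);p=np.radians(yaw);w=o+[np.cos(p)*L[0]-np.sin(p)*L[1],np.sin(p)*L[0]+np.cos(p)*L[1]]
    return np.r_[w,hz]+R[:,2]*(.019-back),R
def rel(p,R,s=None):
    s=s or get_state(); d=(p-s["ee_pos"])/.3; r=Ro.from_matrix(R@s["ee_rot"].T).as_rotvec(degrees=True)/360
    return np.r_[r,d]
E
python3 - <<'E'
from plan import *
print(rel(*tcp(DR,PD,(0,0),.188,back=.1)),tcp(DR,PD,(0,0),.188,back=.1)[0])
E
```

```text
[-0.1677 -0.0411  0.4488  0.9963  2.184   0.0564] [0.4564 0.1544 0.2482]
```

{"api": "servo_tool", "payload": {
  "motion": [0, 0, 0.024, 0.1, 0.15, 0.1, 1, 0, 0, 0.048, 0.2, 0.3, 0.2, 1, 0, 0, 0.07, 0.3, 0.45, 0.3, 1, 0, 0, 0.095, 0.4, 0.6, 0.35, 1, 0, 0, 0.119, 0.47, 0.75, 0.4, 1, 0, 0, 0.143, 0.54, 0.9, 0.4, 1, 0, 0, 0.167, 0.6, 1, 0.4, 1, 0, 0, 0.19, 0.6, 1, 0.4, 1, 0, 0, 0.21, 0.6, 1, 0.4, 1, 0, 0, 0.22, 0.6, 1, 0.4, 1]
}}

```text
t: 2.4
ee_pos: [0.3381, -0.1998, 0.3516]
ee_rot: [[-0.123, 0.992, 0.001], [0.992, 0.123, -0.0], [-0.001, 0.001, -1.0]]
wrist_force: [-0.1, -0.6, 0.7]
grip_width: 1.0
gripper_force: 0.0
```

Run:
```python
from plan import *
print(get_state()["joints"],rel(*tcp(DR,PD,(0,0),.188,back=.1)))
```

```text
[-30.5801   0.1816  -7.642   82.132   -0.0024  52.3809] [-0.0772 -0.1044  0.2456  0.3946  1.1807 -0.3447]
```

{"api": "servo_tool", "payload": {
  "motion": [-0.006, -0.009, 0.02, 0.0, 0.1, 0, 1, -0.013, -0.017, 0.041, 0.0, 0.2, 0, 1, -0.019, -0.026, 0.061, 0.0, 0.3, 0, 1, -0.026, -0.035, 0.082, 0, 0.4, 0, 1, -0.032, -0.043, 0.102, 0, 0.5, 0, 1, -0.038, -0.052, 0.123, 0, 0.6, 0, 1, -0.045, -0.061, 0.143, 0, 0.7, 0, 1, -0.051, -0.07, 0.164, 0, 0.8, 0, 1, -0.058, -0.078, 0.184, 0.05, 0.9, 0, 1, -0.064, -0.087, 0.205, 0.1, 0.98, 0, 1]
}}

```text
t: 3.4
ee_pos: [0.3672, 0.0954, 0.3518]
ee_rot: [[-0.802, 0.081, 0.592], [0.118, 0.993, 0.024], [-0.586, 0.089, -0.806]]
wrist_force: [0.7, -0.2, -0.2]
grip_width: 1.0
gripper_force: 0.0
```

Run:
```python
from plan import *
print(get_state()["joints"],get_state()["ee_pos"],rel(*tcp(DR,PD,(0,0),.188,back=.1)))
```

```text
[ 26.2862 -27.2645 -37.962   45.4034 -13.9138  28.3334] [0.3672 0.0954 0.3518] [-0.0134 -0.0173  0.0401  0.2975  0.1966 -0.3454]
```

{"api": "servo_tool", "payload": {
  "motion": [-0.006, -0.008, 0.02, 0.1, 0.1, -0.1, 1, -0.013, -0.017, 0.04, 0.2, 0.197, -0.23, 1, -0.0134, -0.0173, 0.04, 0.297, 0.197, -0.345, 1, -0.0134, -0.0173, 0.04, 0.297, 0.197, -0.345, 1, -0.0134, -0.0173, 0.04, 0.297, 0.197, -0.345, 1]
}}

```text
t: 3.9
ee_pos: [0.4558, 0.1517, 0.2456]
ee_rot: [[-0.738, -0.165, 0.655], [-0.123, 0.986, 0.11], [-0.664, 0.0, -0.748]]
wrist_force: [0.5, -0.2, 0.9]
grip_width: 1.0
gripper_force: 0.0
```

Run:
```python
from plan import *
print(get_state()["joints"],rel(*tcp(DR,PD,(0,0),.188)))
M=[]
for n,c in(("side",(195,150)),("top",(195,220))):
    p=camera(n)
    for q in("handle","bar_mid"):
        m=mark_of(q,p); print(n,q,[(np.round(k["pixel"],1).tolist(),round(k["score"],2)) for k in m[:2]])
    s=get_state(); L=[s["ee_pos"],s["ee_pos"]-.019*s["ee_rot"][:,2],tcp(DR,PD,(0,0),.188,back=.019)[0]]
    print(proj(p,L))
    x,y=c; M.append(cv2.resize(p["img"][y:y+140,x:x+130,::-1],None,fx=3,fy=3,interpolation=cv2.INTER_CUBIC))
cv2.imwrite("pics/pre.png",np.hstack(M))
```

```text
[ 25.3334 -15.1579 -52.9289  11.7425 -10.4172  11.9912] [ 0.0001 -0.0012  0.0016  0.2217  0.0481 -0.2391]
side handle [([256.4, 227.5], 0.93)]
side bar_mid [([257.8, 243.3], 0.56)]
[[233.9048 216.9208]
 [227.5256 213.6345]
 [257.9702 229.9655]]
top handle [([238.4, 232.3], 0.51)]
top bar_mid [([258.1, 300.2], 0.94)]
[[260.6775 322.3854]
 [261.4833 328.7176]
 [256.5415 298.2598]]
```

View pics/pre.png

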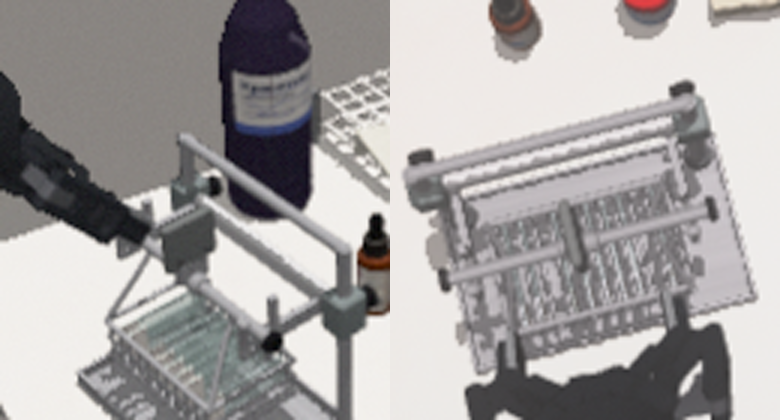

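Left crop: the fingers are in front of the grey plate (plate at about 187,240). Right crop: the finger midpoint is lined up with the plate (575,235). Advancing to grasp.

{"api": "servo_tool", "payload": {
  "motion": [0, -0.001, 0.0015, 0.05, 0.011, -0.054, 0.7, 0, -0.001, 0.0015, 0.1, 0.022, -0.108, 0.6, 0, -0.001, 0.0015, 0.15, 0.033, -0.162, 0.6, 0, -0.001, 0.0015, 0.19, 0.041, -0.205, 0.6, 0, -0.001, 0.0015, 0.222, 0.048, -0.239, 0.6, 0, -0.001, 0.0015, 0.222, 0.048, -0.239, 0.6, 0, -0.001, 0.0015, 0.222, 0.048, -0.239, 0.6]
}}

```text
t: 4.9
ee_pos: [0.5233, 0.1667, 0.1768]
ee_rot: [[-0.729, -0.175, 0.662], [-0.129, 0.985, 0.118], [-0.672, 0.001, -0.74]]
wrist_force: [-0.8, 0.5, 0.5]
grip_width: 0.598
gripper_force: 0.0
```

Run:
```python
from plan import *
s=get_state();print(s["joints"],s["wrist_force"],rel(*tcp(DR,PD,(0,0),.188)))
```

```text
[ 22.4962  -1.4974 -56.3703  -6.431   -8.2909   9.292 ] [-0.8223  0.5168  0.4564] [-0.0002  0.0006  0.     -0.0032 -0.0019 -0.0097]
```

{"api": "servo_tool", "payload": {
  "motion": [0, 0, 0, 0, 0, -0.005, 0, 0, 0, 0, 0, 0, -0.005, 0, 0, 0, 0, 0, 0, -0.005, 0, 0, 0, 0, 0, 0, -0.005, 0, 0, 0, 0, 0, 0, -0.005, 0, 0, 0, 0, 0, 0, -0.005, 0, 0, 0, 0, 0, 0, -0.005, 0, 0, 0, 0, 0, 0, -0.005, 0],
  "force": 90
}}

```text
t: 5.7
ee_pos: [0.5232, 0.1671, 0.1753]
ee_rot: [[-0.729, -0.176, 0.662], [-0.13, 0.984, 0.119], [-0.673, 0.001, -0.74]]
wrist_force: [-5.5, -1.1, 6.9]
grip_width: 0.087
gripper_force: 88.1
```

{"api": "servo_tool", "payload": {
  "motion": [0, 0, 0, 0, 0, 0.02, 0, 0, 0, 0, 0, 0, 0.05, 0, 0, 0, 0, 0, 0, 0.08, 0, 0, 0, 0, 0, 0, 0.12, 0, 0, 0, 0, 0, 0, 0.16, 0, 0, 0, 0, 0, 0, 0.2, 0, 0, 0, 0, 0, 0, 0.2, 0, 0, 0, 0, 0, 0, 0.2, 0]
}}

```text
t: 6.5
ee_pos: [0.5225, 0.1663, 0.2336]
ee_rot: [[-0.731, -0.175, 0.66], [-0.13, 0.985, 0.117], [-0.67, 0.0, -0.742]]
wrist_force: [0.5, 0.5, -3.4]
grip_width: 0.08
gripper_force: 87.9
```

Run:
```python
from plan import *
s=get_state();print(s["ee_pos"],s["wrist_force"],s["torque"],s["grip_width"])
p=camera("side");q=camera("top")
for k in("slide_basket","bar_mid","handle"):
    a=mark_of(k,p);b=mark_of(k,q); print(k,[(m[0]["pixel"],m[0]["score"]) for m in(a,b) if m], tri([ray(p,a[0]["pixel"]),ray(q,b[0]["pixel"])]) if a and b else "")
M=np.hstack([cv2.resize(p["img"][130:330,185:335,::-1],None,fx=2.6,fy=2.6),cv2.resize(q["img"][200:400,185:335,::-1],None,fx=2.6,fy=2.6)])
cv2.imwrite("pics/lift.png",M)
```

```text
[0.5225 0.1663 0.2336] [ 0.524   0.4994 -3.4336] [-0.2169  1.0682  0.0008] 0.07954375188379936
slide_basket [([259.2, 258.2], 0.96), ([263.1, 304.0], 0.6)] [0.506  0.1591 0.1142]
bar_mid [([257.3, 223.9], 0.64)] 
handle [([257.5, 204.1], 0.78), ([252.4, 294.0], 0.91)] [0.5112 0.1635 0.2534]
```

View pics/lift.png

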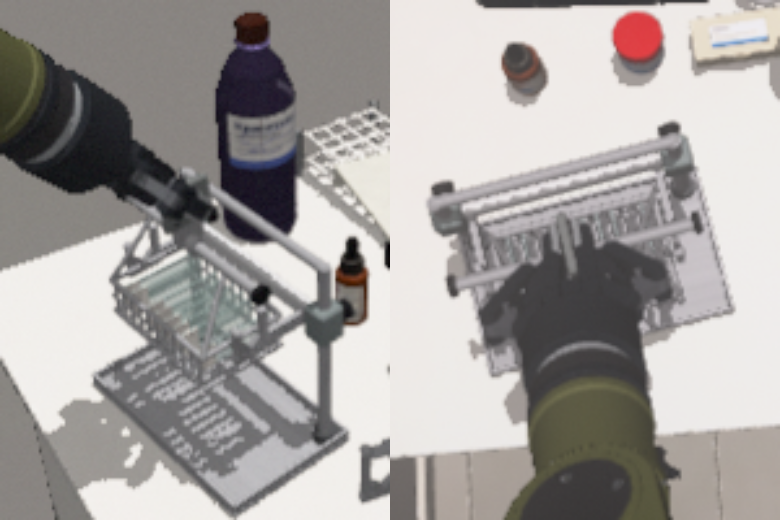

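The basket is lifted level: the tray is visible beneath it in the left crop, and the bar ends in the right crop are square to the hand. Next, lift clear and cross to the front of the drying stand.

{"api": "servo_tool", "payload": {
  "motion": [0, 0, 0, 0, 0, 0.04, 0, 0, 0, 0, 0, 0, 0.1, 0, 0, 0, 0, 0, 0, 0.16, 0, 0, 0, 0, 0, 0, 0.22, 0, 0, 0, 0, 0, 0, 0.27, 0, 0, 0, 0, -0.04, 0, 0.27, 0, 0, 0, 0, -0.1, -0.03, 0.27, 0, 0, 0, 0, -0.18, -0.1, 0.27, 0, 0, 0, 0, -0.25, -0.17, 0.27, 0, 0, 0, 0, -0.3, -0.22, 0.27, 0]
}}

```text
t: 7.9
ee_pos: [0.43, 0.0996, 0.3127]
ee_rot: [[-0.732, -0.175, 0.658], [-0.13, 0.985, 0.117], [-0.669, -0.0, -0.744]]
wrist_force: [0.1, -0.0, -2.9]
grip_width: 0.082
gripper_force: 87.9
```

Run:
```python
from plan import *
s=get_state();print(s["ee_pos"],s["joints"],s["wrist_force"])
for x,h in((-.13,.33),(-.13,.25),(0,.25)): print(x,h,rel(*tcp(DY,PY,(x,0),h)))
```

```text
[0.43   0.0996 0.3127] [ 15.8299 -24.1232 -47.0952  25.207   -3.8361   4.2635] [ 0.0805 -0.0495 -2.8952]
-0.13 0.33 [ 0.     -0.0001 -0.0518 -0.0876 -0.8037  0.0105]
-0.13 0.25 [ 0.     -0.0001 -0.0518 -0.0876 -0.8037 -0.2561]
0 0.25 [ 0.     -0.0001 -0.0518  0.3409 -0.8681 -0.2561]
```

{"api": "servo_tool", "payload": {
  "motion": [0, 0, 0, -0.02, -0.04, 0, 0, 0, 0, -0.006, -0.04, -0.12, 0, 0, 0, 0, -0.013, -0.06, -0.22, 0, 0, 0, 0, -0.02, -0.08, -0.33, 0, 0, 0, 0, -0.027, -0.088, -0.44, 0, 0, 0, 0, -0.034, -0.088, -0.55, 0, 0, 0, 0, -0.041, -0.088, -0.66, 0, 0, 0, 0, -0.047, -0.088, -0.74, 0, 0, 0, 0, -0.052, -0.088, -0.79, 0, 0, 0, 0, -0.052, -0.088, -0.804, 0, 0]
}}

```text
t: 8.9
ee_pos: [0.4056, -0.1411, 0.3139]
ee_rot: [[-0.734, 0.153, 0.662], [0.114, 0.988, -0.102], [-0.67, 0.001, -0.742]]
wrist_force: [0.0, 0.7, -4.1]
grip_width: 0.08
gripper_force: 88.0
```

{"api": "servo_tool", "payload": {
  "motion": [0, 0, 0, 0, 0, -0.04, 0, 0, 0, 0, 0, 0, -0.1, 0, 0, 0, 0, 0, 0, -0.16, 0, 0, 0, 0, 0, 0, -0.21, 0, 0, 0, 0, 0, 0, -0.24, 0, 0, 0, 0, 0, 0, -0.24, 0, 0, 0, 0, 0, 0, -0.24, 0]
}}

```text
t: 9.6
ee_pos: [0.4065, -0.1397, 0.2431]
ee_rot: [[-0.733, 0.149, 0.664], [0.111, 0.989, -0.099], [-0.671, 0.001, -0.741]]
wrist_force: [0.4, 0.4, -3.7]
grip_width: 0.082
gripper_force: 88.0
```

Run:
```python
from plan import *
s=get_state();print(s["ee_pos"],s["joints"],s["wrist_force"])
for x,h in((-.13,.252),(0,.252)): print(x,h,rel(*tcp(DY,PY,(x,0),h)))
p=camera("side");q=camera("top")
for k in("slide_basket","bar_mid","handle","hook_zone","hood_edge"):
    a=mark_of(k,p);b=mark_of(k,q); print(k,[(m[0]["pixel"],m[0]["score"]) for m in(a,b) if m], tri([ray(p,a[0]["pixel"]),ray(q,b[0]["pixel"])]) if a and b else "")
h=s["ee_pos"]-.019*s["ee_rot"][:,2]; y=s["ee_rot"][:,1]
B=h-[0,0,.038]
for nm,c in(("side",p),("top",q)): print(nm,"bar ends pred +y,-y",proj(c,[B+.094*y,B-.094*y,B]))
M=np.hstack([cv2.resize(p["img"][180:400,230:400,::-1],None,fx=2.35,fy=2.7),cv2.resize(q["img"][200:420,350:520,::-1],None,fx=2.35,fy=2.7)])
cv2.imwrite("pics/front.png",M)
```

```text
[ 0.4065 -0.1397  0.2431] [-29.0944 -21.3137 -56.6424  14.3965  13.6419 -15.4785] [ 0.4256  0.3955 -3.7126]
-0.13 0.252 [-0.0001  0.0004  0.0001 -0.0091 -0.006  -0.0175]
0 0.252 [-0.0001  0.0004  0.0001  0.4194 -0.0703 -0.0175]
slide_basket [([275.8, 381.6], 0.65), ([414.4, 345.3], 0.66)] [ 0.3942 -0.1366  0.1246]
bar_mid [([275.0, 345.2], 0.91), ([423.9, 348.4], 0.74)] [ 0.3902 -0.1383  0.2221]
handle [([276.6, 326.6], 0.63), ([428.1, 345.4], 0.87)] [ 0.3942 -0.1388  0.2627]
hook_zone [([352.3, 348.8], 0.74), ([416.1, 284.9], 0.85)] [ 0.5218 -0.1556  0.1385]
hood_edge [([345.0, 234.5], 0.69), ([445.3, 272.5], 0.58)] [ 0.4975 -0.1525  0.3986]
side bar ends pred +y,-y [[257.1506 302.1586]
 [299.7119 398.1277]
 [276.2737 345.3535]]
top bar ends pred +y,-y [[371.7537 342.149 ]
 [474.9695 349.4742]
 [423.2359 345.7883]]
```

View pics/front.png

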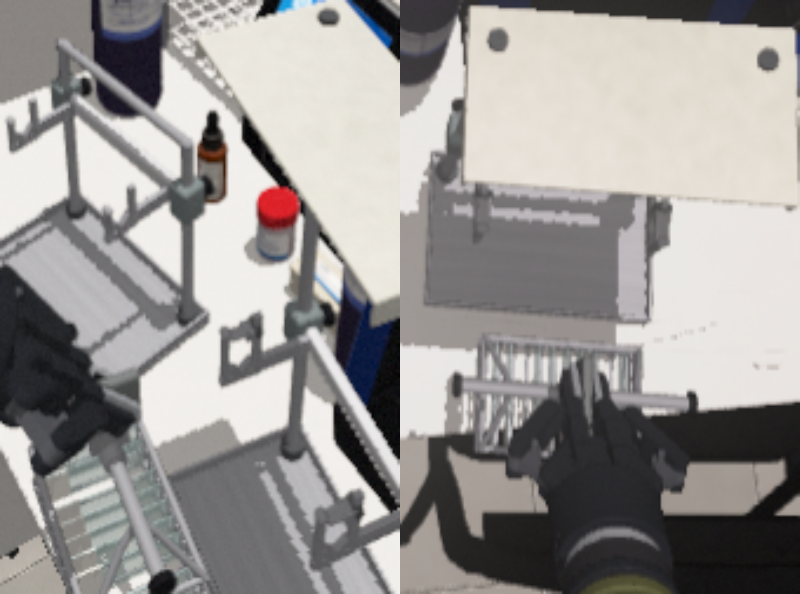

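The basket is level and square in front of the drying stand. Its bar ends in the top view, (374,342) and (474,349), agree with the prediction within 1 to 2 mm. I'll advance partway and check.

{"api": "servo_tool", "payload": {
  "motion": [0, 0, 0, 0.02, -0.006, -0.01, 0, 0, 0, 0, 0.06, -0.012, -0.0175, 0, 0, 0, 0, 0.11, -0.02, -0.0175, 0, 0, 0, 0, 0.16, -0.028, -0.0175, 0, 0, 0, 0, 0.21, -0.036, -0.0175, 0, 0, 0, 0, 0.25, -0.044, -0.0175, 0, 0, 0, 0, 0.25, -0.044, -0.0175, 0, 0, 0, 0, 0.25, -0.044, -0.0175, 0]
}}

```text
t: 11.0
ee_pos: [0.4817, -0.1534, 0.2375]
ee_rot: [[-0.734, 0.15, 0.663], [0.112, 0.989, -0.1], [-0.67, 0.001, -0.742]]
wrist_force: [-0.4, -0.5, -3.9]
grip_width: 0.082
gripper_force: 88.1
```

```bash
cat > chk.py <<'E'
from plan import *
import sys
s=get_state();print(s["ee_pos"],s["wrist_force"],s["torque"],s["joints"])
print("to x=0 h.252",rel(*tcp(DY,PY,(0,0),.252)))
p=camera("side");q=camera("top")
h=s["ee_pos"]-.019*s["ee_rot"][:,2]; y=s["ee_rot"][:,1]; B=h-[0,0,.038]
def Wd(L):
    a=np.radians(PY); return [DY[0]+np.cos(a)*L[0]-np.sin(a)*L[1],DY[1]+np.sin(a)*L[0]+np.cos(a)*L[1],L[2]]
c,sn=np.cos(np.radians(PY)),np.sin(np.radians(PY)); d=B[:2]-DY; print("bar in dry",c*d[0]+sn*d[1],-sn*d[0]+c*d[1],B[2])
k=float(sys.argv[2]) if len(sys.argv)>2 else 3
M=[]
for nm,C,(x0,y0,w,hh) in(("side",p,(290,270,133,190)),("top",q,(350,230,133,190))):
    E=proj(C,[B+.091*y,B-.091*y]); print(nm,"ends crop px",((E-[x0,y0])*3).round().tolist())
    H=proj(C,[Wd((-.013,.074,.194)),Wd((-.013,-.074,.194)),Wd((.013,-.074,.197))]); print("tips",((H-[x0,y0])*3).round().tolist())
    M.append(cv2.resize(C["img"][y0:y0+hh,x0:x0+w,::-1],None,fx=3,fy=3,interpolation=cv2.INTER_CUBIC))
cv2.imwrite(f"pics/{sys.argv[1]}.png",np.hstack(M))
for kk in("bar_mid","handle"):
    for C in(p,q):
        m=mark_of(kk,C); print(kk,[(np.round(z["pixel"],1).tolist(),round(z["score"],2)) for z in m[:1]],proj(C,[B if kk=="bar_mid" else h])[0].round(1))
E
python3 chk.py mid
```

```text
[ 0.4817 -0.1534  0.2375] [-0.4038 -0.5088 -3.8508] [ 0.1942  1.171  -0.0043] [-24.2748 -11.6996 -52.65     8.0356  10.4624 -11.7063]
to x=0 h.252 [-0.0001  0.0003  0.0002  0.1685 -0.0245  0.0012]
bar in dry -0.051111506371820166 -0.00022138465244537445 0.21362469007949478
side ends crop px [[34.0, 70.0], [180.0, 331.0]]
tips [[107.0, 94.0], [230.0, 298.0], [276.0, 277.0]]
top ends crop px [[79.0, 213.0], [372.0, 234.0]]
tips [[105.0, 160.0], [337.0, 176.0], [338.0, 135.0]]
bar_mid [([325.4, 333.2], 0.92)] [323.4 332.7]
bar_mid [([422.8, 306.1], 0.79)] [425.  304.5]
handle [([324.5, 318.7], 0.83)] [323.8 316.6]
handle [([430.2, 304.2], 0.75)] [428.9 301.9]
```

View pics/mid.png

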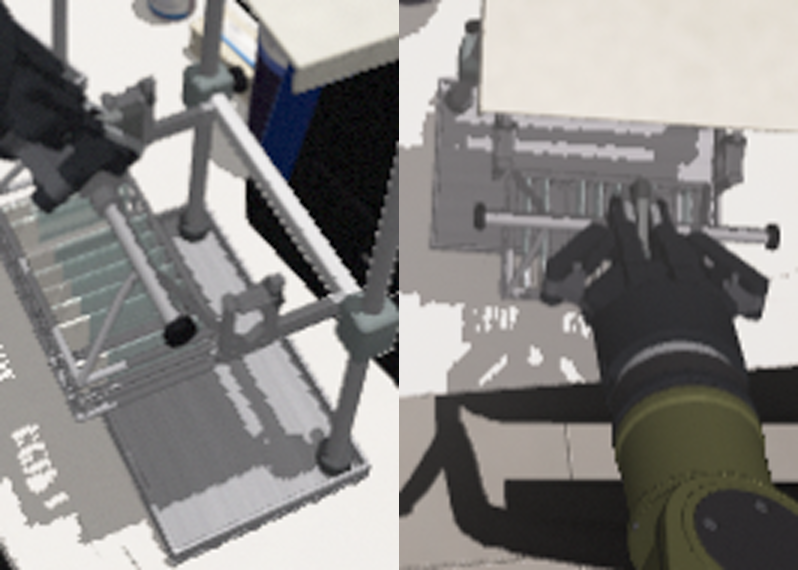

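The predicted cap and tip pixels match the picture (caps at 180,330 in the side crop and 480,215 / 772,235 in the top crop). Going on over the hooks.

{"api": "servo_tool", "payload": {
  "motion": [0, 0, 0, 0.02, -0.003, 0, 0, 0, 0, 0, 0.05, -0.007, 0, 0, 0, 0, 0, 0.08, -0.012, 0, 0, 0, 0, 0, 0.11, -0.016, 0, 0, 0, 0, 0, 0.14, -0.02, 0, 0, 0, 0, 0, 0.16, -0.023, 0, 0, 0, 0, 0, 0.1685, -0.0245, 0, 0, 0, 0, 0, 0.1685, -0.0245, 0, 0, 0, 0, 0, 0.1685, -0.0245, 0, 0]
}}

```text
t: 12.2
ee_pos: [0.532, -0.1609, 0.238]
ee_rot: [[-0.733, 0.15, 0.664], [0.112, 0.989, -0.1], [-0.671, 0.001, -0.741]]
wrist_force: [0.1, -0.6, -3.7]
grip_width: 0.082
gripper_force: 88.0
```

```bash
python3 chk.py over
```

```text
[ 0.532  -0.1609  0.238 ] [ 0.0536 -0.6444 -3.7316] [0.1677 1.0741 0.0128] [-21.951   -6.1696 -48.648    6.1519   8.9157  -9.9173]
to x=0 h.252 [-0.0001  0.0004  0.0003  0.0008  0.0003 -0.0003]
bar in dry -0.0002490922869196085 -0.00012480770917563564 0.21404550024277344
side ends crop px [[116.0, 44.0], [274.0, 293.0]]
tips [[107.0, 94.0], [230.0, 298.0], [276.0, 277.0]]
top ends crop px [[82.0, 133.0], [372.0, 153.0]]
tips [[105.0, 160.0], [337.0, 176.0], [338.0, 135.0]]
bar_mid [([350.6, 321.4], 0.61)] [352.5 322.4]
bar_mid [([427.3, 280.4], 0.78)] [425.7 277.6]
handle [([354.7, 306.5], 0.9)] [353.9 306.2]
handle [([428.0, 275.5], 0.61)] [429.6 274.1]
```

View pics/over.png

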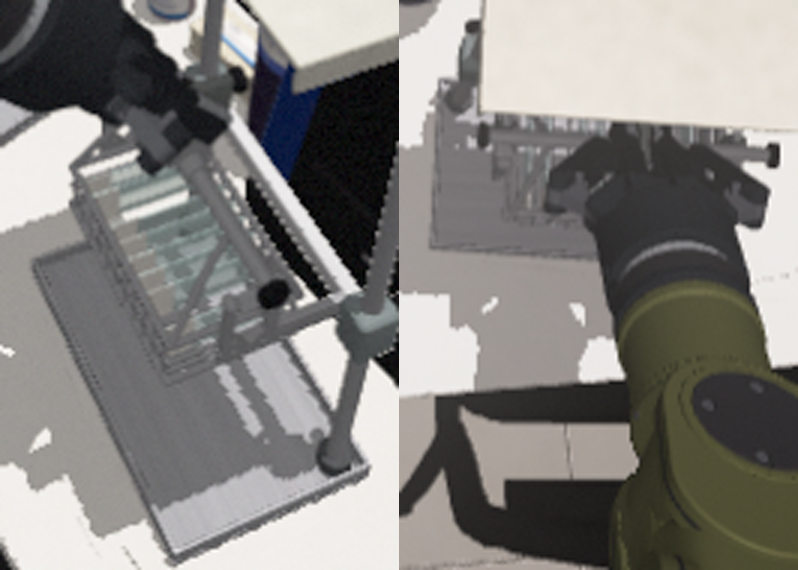

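The bar is above both slots, with the caps at (272,293) in the side crop and (484,134)/(773,154) in the top crop, as predicted. Lowering and feeling.

{"api": "servo_tool", "payload": {
  "motion": [0, 0, 0, 0, 0, -0.02, 0, 0, 0, 0, 0, 0, -0.04, 0, 0, 0, 0, 0, 0, -0.06, 0, 0, 0, 0, 0, 0, -0.06, 0, 0, 0, 0, 0, 0, -0.06, 0]
}}

```text
t: 13.0
ee_pos: [0.5321, -0.1609, 0.2197]
ee_rot: [[-0.733, 0.15, 0.663], [0.112, 0.989, -0.1], [-0.671, 0.001, -0.742]]
wrist_force: [-0.5, 0.2, -4.0]
grip_width: 0.082
gripper_force: 88.0
```

{"api": "servo_tool", "payload": {
  "motion": [0, 0, 0, 0, 0, -0.01, 0, 0, 0, 0, 0, 0, -0.02, 0, 0, 0, 0, 0, 0, -0.03, 0, 0, 0, 0, 0, 0, -0.04, 0, 0, 0, 0, 0, 0, -0.04, 0]
}}

```text
t: 13.5
ee_pos: [0.5338, -0.1614, 0.2102]
ee_rot: [[-0.73, 0.15, 0.667], [0.111, 0.989, -0.101], [-0.675, 0.0, -0.738]]
wrist_force: [-3.9, 1.0, 5.7]
grip_width: 0.082
gripper_force: 89.6
```

{"api": "servo_tool", "payload": {
  "motion": [0, 0, 0, -0.003, 0, -0.01, 0, 0, 0, 0, -0.003, 0, -0.02, 0, 0, 0, 0, -0.003, 0, -0.03, 0, 0, 0, 0, -0.003, 0, -0.04, 0, 0, 0, 0, -0.003, 0, -0.04, 0]
}}

```text
t: 14.0
ee_pos: [0.5319, -0.1614, 0.1972]
ee_rot: [[-0.731, 0.151, 0.665], [0.111, 0.989, -0.101], [-0.673, -0.0, -0.74]]
wrist_force: [-4.3, 1.0, 2.3]
grip_width: 0.084
gripper_force: 89.4
```

{"api": "servo_tool", "payload": {
  "motion": [0, 0, 0, -0.002, 0, -0.01, 0, 0, 0, 0, -0.004, 0, -0.02, 0, 0, 0, 0, -0.004, 0, -0.03, 0, 0, 0, 0, -0.004, 0, -0.03, 0]
}}

```text
t: 14.4
ee_pos: [0.5292, -0.1606, 0.1853]
ee_rot: [[-0.735, 0.15, 0.662], [0.113, 0.989, -0.1], [-0.669, 0.001, -0.743]]
wrist_force: [0.7, -0.1, -4.2]
grip_width: 0.081
gripper_force: 88.1
```

{"api": "servo_tool", "payload": {
  "motion": [0, 0, 0, 0, 0, -0.008, 0, 0, 0, 0, 0, 0, -0.015, 0, 0, 0, 0, 0, 0, -0.02, 0, 0, 0, 0, 0, 0, -0.02, 0]
}}

```text
t: 14.8
ee_pos: [0.531, -0.1612, 0.1819]
ee_rot: [[-0.731, 0.15, 0.665], [0.111, 0.989, -0.101], [-0.673, 0.0, -0.74]]
wrist_force: [1.8, -1.2, -3.8]
grip_width: 0.083
gripper_force: 88.0
```

{"api": "servo_tool", "payload": {
  "motion": [0, 0, 0, 0, 0, -0.005, 0, 0, 0, 0, 0, 0, -0.01, 0, 0, 0, 0, 0, 0, -0.01, 0]
}}

```text
t: 15.1
ee_pos: [0.5322, -0.1616, 0.1804]
ee_rot: [[-0.729, 0.15, 0.667], [0.11, 0.989, -0.101], [-0.675, -0.0, -0.738]]
wrist_force: [3.0, -0.7, 0.4]
grip_width: 0.081
gripper_force: 88.2
```

{"api": "servo_tool", "payload": {
  "motion": [0, 0, 0, 0.003, 0, -0.005, 0, 0, 0, 0, 0.005, 0, -0.01, 0, 0, 0, 0, 0.005, 0, -0.01, 0]
}}

```text
t: 15.4
ee_pos: [0.5339, -0.162, 0.1799]
ee_rot: [[-0.727, 0.15, 0.67], [0.11, 0.989, -0.103], [-0.678, -0.001, -0.735]]
wrist_force: [-15.8, 2.9, 24.4]
grip_width: 0.083
gripper_force: 93.3
```

```bash
python3 chk.py seat
```

```text
[ 0.5339 -0.162   0.1799] [-15.807    2.8905  24.3957] [0.1609 0.3211 0.153 ] [-22.0133  -0.8927 -55.6105  -6.6354   8.9691  -9.9513]
to x=0 h.252 [ 0.0005  0.0019  0.0003 -0.0053  0.0039  0.1933]
bar in dry 0.0015746906529833346 -0.0008812108699127025 0.15586546265967446
side ends crop px [[117.0, 112.0], [266.0, 360.0]]
tips [[107.0, 94.0], [230.0, 298.0], [276.0, 277.0]]
top ends crop px [[74.0, 145.0], [350.0, 165.0]]
tips [[105.0, 160.0], [337.0, 176.0], [338.0, 135.0]]
bar_mid [([351.0, 345.3], 0.98)] [351.6 345.1]
bar_mid [([420.9, 282.4], 0.67)] [420.6 281.7]
handle [([352.6, 329.8], 0.63)] [352.9 330.5]
handle [([424.2, 278.1], 0.64)] [424.1 278.5]
```

View pics/seat.png

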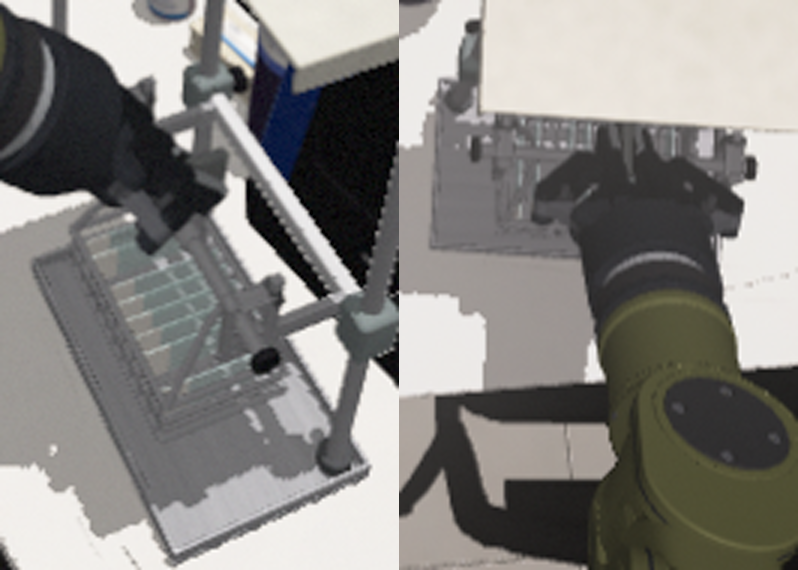

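The bar is seated at z ≈ 0.156 with a firm reaction, and the right keeper lies across the slot above it (about 255,290). I'll ease the load and release.

{"api": "servo_tool", "payload": {
  "motion": [0, 0, 0, -0.003, 0, 0.005, 0, 0, 0, 0, -0.004, 0, 0.009, 0, 0, 0, 0, -0.004, 0, 0.009, 0]
}}

```text
t: 16.0
ee_pos: [0.5328, -0.1618, 0.1806]
ee_rot: [[-0.729, 0.15, 0.668], [0.11, 0.989, -0.102], [-0.676, -0.0, -0.737]]
wrist_force: [2.4, 0.5, 4.8]
grip_width: 0.083
gripper_force: 88.5
```

{"api": "servo_tool", "payload": {
  "motion": [0, 0, 0, 0, 0, 0, 0.12, 0, 0, 0, 0, 0, 0, 0.18, 0, 0, 0, 0, 0, 0, 0.25, 0, 0, 0, 0, 0, 0, 0.35, 0, 0, 0, 0, 0, 0, 0.45, 0, 0, 0, 0, 0, 0, 0.5, 0, 0, 0, 0, 0, 0, 0.5, 0, 0, 0, 0, 0, 0, 0.5],
  "force": 20
}}

```text
t: 16.8
ee_pos: [0.5306, -0.161, 0.178]
ee_rot: [[-0.732, 0.15, 0.664], [0.112, 0.989, -0.101], [-0.672, 0.001, -0.741]]
wrist_force: [-0.3, 0.6, -0.3]
grip_width: 0.497
gripper_force: 0.0
```

{"api": "servo_tool", "payload": {
  "motion": [0, 0, 0, -0.03, 0.005, 0.033, 0.5, 0, 0, 0, -0.07, 0.011, 0.078, 0.5, 0, 0, 0, -0.12, 0.018, 0.134, 0.5, 0, 0, 0, -0.17, 0.026, 0.19, 0.5, 0, 0, 0, -0.22, 0.033, 0.246, 0.5, 0, 0, 0, -0.3, 0.04, 0.296, 0.5, 0, 0, 0, -0.4, 0.045, 0.32, 0.5, 0, 0, 0, -0.45, 0.05, 0.33, 0.5, 0, 0, 0, -0.45, 0.05, 0.33, 0.5, 0, 0, 0, -0.45, 0.05, 0.33, 0.5]
}}

```text
t: 17.8
ee_pos: [0.3959, -0.1464, 0.2776]
ee_rot: [[-0.731, 0.151, 0.665], [0.112, 0.989, -0.102], [-0.673, -0.0, -0.74]]
wrist_force: [0.9, 0.1, 0.6]
grip_width: 0.493
gripper_force: 0.0
```

Run:
```python
from plan import *
print(get_state()["wrist_force"])
a=[]
for _ in range(2):
    p=camera("side");q=camera("top")
    for k in("slide_basket","bar_mid","handle"):
        r=[]
        for c in(p,q):
            m=mark_of(k,c)
            if m: r.append(ray(c,m[0]["pixel"]))
        if len(r)==2:
            X=tri(r);c,s=np.cos(np.radians(PY)),np.sin(np.radians(PY));d=X[:2]-DY;print(k,c*d[0]+s*d[1],-s*d[0]+c*d[1],X[2])
# keeper shut check: compare hook-top patch with first picture
im0=cv2.imread("pics/side0.png")[:,:,::-1]
M=np.vstack([np.hstack([cv2.resize(i[y:y+45,x:x+50],(400,300),interpolation=cv2.INTER_CUBIC) for x,y in((310,285),(355,350))]) for i in(im0,p["img"])])
cv2.imwrite("pics/fin.png",M[:,:,::-1])
def patch(i,x,y): return i[y:y+14,x:x+26].astype(float)
print([np.abs(patch(im0,x,y)-patch(p["img"],x,y)).mean() for x,y in((320,295),(362,362))])
```

```text
[0.8556 0.0773 0.5678]
slide_basket -0.002566480175048223 -0.000804577403196397 0.06452760130028988
bar_mid -0.0017583710670802633 -0.0034038958732422082 0.16129255454697136
handle -0.00021593735138729668 -0.00419536822141482 0.1999791321283155
slide_basket -0.00038592929099217857 -0.0024025205506716797 0.06842326619272046
bar_mid 5.8755394628497376e-05 -0.00541132124794182 0.16631796989226633
handle 0.000925642426140173 -0.0019058137914704806 0.19097298980128105
[np.float64(6.842490842490842), np.float64(17.80860805860806)]
```

Run:
```python
from h import *
p=camera("side");i0=cv2.cvtColor(cv2.imread("pics/side0.png"),cv2.COLOR_BGR2GRAY);i1=cv2.cvtColor(p["img"],cv2.COLOR_RGB2GRAY)
for x,y in((322,293),(363,360)):
    for i in(i0,i1): print(i[y:y+22,x:x+22]); print()
```

```text
[[240 239 239 239 240 239 239 240 239 239 240 238 240 240 239 240 239 239
  239 240 239 240]
 [239 240 239 240 239 240 240 240 241 239 240 239 239 239 239 239 240 234
  225 231 240 239]
 [240 240 240 239 239 240 239 240 240 240 239 240 240 239 235 224 213 190
  168 217 239 239]
 [239 239 239 240 240 240 240 239 239 239 239 239 239 233 205 160 125 110
  128 177 227 239]
 [239 240 240 239 239 240 240 240 240 240 239 240 235 201 121  96 101 108
  103 134 213 239]
 [240 240 239 239 240 239 240 239 239 235 221 214 187 132  82  71  86  98
   87 142 223 239]
 [239 239 239 240 240 240 239 239 240 226 144 126 106  96  89  68  87  90
   88 141 221 237]
 [239 235 218 212 218 233 234 222 219 182 100 108 110 109  97  69  79  81
   75 136 223 240]
 [236 214 142 129 141 181 189 151 145 115 109 109 109 108 105  87  69  69
   58 129 220 239]
 [231 172 110 111 108 104 107 110 113 111 108 110 107 106 111 108  77  64
   59 112 208 240]
 [233 189 104 111 113 101 102 107 109 111 110 110 103  99 101 106  82  55
   50 112 209 240]
 [239 222 109 107 106  99 100 110 109 109 106 106 109  91  85  89  79  57
   
[... 6390 characters left out ...]
4  98 113 115 102  87  86  89
   89 109 207 222]
 [ 96  89  87  89  87  95 107 110 101  95  91  94 119 160 144  85  89  91
   87  93 116 125]
 [125  85  86  87  92  94 107 115 108  99  94  94  94 119 113  84  89  88
   87  90 104 107]
 [106  83  85  90  90  97 108 112 113 106  93  91  98  98  88  82  89  91
   88  97 107 112]
 [111  84  85  90  91  94 106 111 116 110 102  95  97 100  91  83  89  86
   86  95 100  96]
 [100  84  88  88  87  91 103 108 112 113 108  99 100 107 100  91  89  90
   87  90  92  93]
 [ 93  85  90  90  92  95  98 108 111 114 109 103  98 101 100  90  90  90
   89  90  93  93]
 [ 92  87  88  88  88  81  90 100 108 109 114 108 100  90  86  89  90  91
   89  90  89  88]]
```

Both keepers look pixel-for-pixel as they did when shut at the start, and the bar shows beneath them in the slots.

```bash
python3 -c "
from workcell import *
print(hand_in())"
```

```text
the job is handed in; nothing more can be done
None
```

The basket now hangs seated in the drying stand's hooks with both keepers shut over its bar and the hand withdrawn; the job is handed in at about 18 s, though the hand-in returned no verdict.

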